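Fetch the setting bar out of the lathe bed

TASK

The aluminium setting bar with orange ends has dropped into the trough inside the lathe bed, under the cover plates, and is longer than the opening. First turn the black knob of the yellow swing shield until its pointer reads zero (on the red mark), so that the shield is out of the way, and leave it there; then grip the bar, tilt it and draw it out one end first, up through the opening. Finish while still holding it in the gripper, at rest, the whole bar about 6 cm or more above the bed and clear of the lathe; leave the brass bush and the chuck key where they lie.

Things in the scene. Friction and masses are not known exactly. Their poses are not given: they have to be found in the camera images.
- lathe: Fixed green bench lathe; place and heading vary. Origin on the table below the middle of the opening in its bed; z up, y along the bed towards the chuck, x across it away from the robot. Bed: y -360 to 360 mm, 230 mm wide, its two steel ways (x 85 to 115 mm either side) 86 mm high. Chuck (radius 85 mm, axis 200 mm high) from y = 290 mm, headstock (311 mm high) from y = 370 mm.
- opening (a point): Middle of the only opening between the grey cover plates of the bed: 190 mm along y, 170 mm across x. This point is 86 mm above the table, level with the top of the plates, which are 6 mm thick; axes as the lathe.
- trough (a point): Middle of the floor of the trough under the plates and the opening, 14 mm above the table; axes as the lathe. The trough runs y -230 to 230 mm and x -92 to 92 mm, closed on all sides, 66 mm clear under the plates.
- shield (a joint): Angle (rad) of shield, knob and pointer, which turn as one about an upright axis. 0: the pointer is on the red mark (towards the robot) and the shield points away along the lathe's +x, clear. Positive: counterclockwise from above, shield over the opening. Starts at 0.8 to 1.35, so turn it clockwise. Stops at -0.5 and 1.5: zero is not a stop. Stays where left (friction 0.08 N m).
- shield_grip (a point): Grip point of the black knob: on its axis (lathe x = 0, y = -200 mm), 132.5 mm above the table. The grip is a bar 56 mm long (point's x), 14 mm thick, 34 mm tall, its top 144.5 mm up, on a disc (radius 30 mm, top 110.5 mm up). The yellow shield (195 mm from the axis, 60 mm wide, underside 92 mm high) is on +x, the pointer (white line and black needle over a white dial) on -x.
- bar: Loose aluminium bar, 260 mm long (its y), 16 mm wide (x), 24 mm high (z), square ends painted orange for 30 mm, a thin blue ring at mid length, about 0.28 kg. Origin: middle of its underside. It starts flat on the floor of the lathe's trough, within 10 mm of the middle of the opening across the bed and within 30 mm along it, nearly parallel to the bed (within 0.1 rad), both ends under the cover plates.
- bar_mid (a point): Centre of the bar.
- bar_end_a (a point): Centre of the bar's +y end face.
- bar_end_b (a point): Centre of the bar's -y end face.
- bush: Bystander: loose brass bush, 26 mm across, 18 mm high, standing in the trough beside the bar near the +y end of the opening. Origin under its centre.
- chuck_key: Bystander: loose steel T key, about 115 mm by 110 mm, lying on the cover plate on the chuck side, about 200 mm from the middle of the opening. Origin under its middle.

How it is judged:
On the way, in this order (a step that is already met when the one before it is completed fails the run):
1. the pointer is turned to zero (within 0.12 rad) while the bar still lies in the trough (value of joint shield between -0.12 and 0.12 rad and height (world z) of each of bar_end_a, bar_end_b below 0.06 m), for 0.2 s.
2. the bar passes through the opening on the slant: one end above the bed, the other still under the cover plates (((height (world z) of bar_end_a above 0.1 m and height (world z) of bar_end_b below 0.078 m) or (height (world z) of bar_end_b above 0.1 m and height (world z) of bar_end_a below 0.078 m))), for 0.1 s.
At the end, for the whole second after the job is handed in: The pointer is within 0.12 rad of zero; the bar is held by the fingers, both its ends (centres of the end faces) more than 140 mm above the table (54 mm above the bed), not touching the lathe, at rest (under 30 mm/s and 0.2 rad/s); the bush and the chuck key are each within 40 mm of its start (value of joint shield between -0.12 and 0.12 rad and height (world z) of each of bar_end_a, bar_end_b above 0.14 m and contact force between the fingers and bar above 1 N and contact force between bar and lathe below 0.2 N and linear speed of bar below 0.03 m/s and angular speed of bar below 0.2 rad/s and distance of each of bush, chuck_key from where it was at the start of the episode below 0.04 m); the arm keeps its last pose, push and grip.
It fails at once if the bush or the chuck key is moved more than 40 mm (distance of any of bush, chuck_key from where it was at the start of the episode above 0.04 m).
It also fails if it takes over 58 s, if anything falls off the work surface, if the arm or the gripper's body presses on something with over 40 N, if the wrist force passes 120 N, or if a joint passes its speed limit or range.

ROBOT

A 6-joint arm with a two-finger parallel gripper is mounted at the origin on the work surface. World frame = base frame: x ahead of the robot, y to its left, z up, the work surface at z = 0. Lengths are in m, angles in rad, forces in N, time in s.
With the tool pointing down it reaches from about 0.275 to 0.825 m from the base axis. Payload 5.2 kg.
Tool frame: the origin (TCP) lies where the fingers leave the gripper's body, on its centre line; the fingertips stand 84 mm ahead of it and the grasp point (between the pads) lies 65 mm ahead of it; z points along the fingers, y is the line along which they close (so a half turn about z gives the same grasp; the last joint's range is limited). The gripper opens to 93 mm and grips with 3 to 60 N. Pads are 15 mm wide; open, the fingers measure 128 mm over their backs; the gripper's body (75 mm by 188 mm) begins 65 mm behind the grasp point.
Start: joints at [-1.504, 0.259, 1.535, -0, 1.348, -0.203], TCP at [0.147, -0.53, 0.303] pointing down, gripper open.
Joint ranges: [-3.14, 3.14], [-0.91, 2.08], [0.19, 2.58], [-1.22, 4.36], [0.22, 2.71], [-3.12, 3.12]. Speed limits (rad/s): [2.57, 2.57, 3.14, 3.14, 3.14, 3.14].

INTERFACE

Orientations are given as a unit quaternion [w, x, y, z].
In Python, from bench import robot gives the robot as it stands.
- The arm moves only by the tool jog_arm, never from a script. Its argument "rows" is a list of rows, each an object of numbers: "jaw": the gripper command: -1 is shut, 1 is fully open, values between are in proportion; "dx", "dy", "dz": the shift along the tool's x, y, z each as a share of 0.4 m, from -1 to 1; "rx", "ry", "rz": the turn, a rotation vector about the tool's x, y, z each as a share of 180 degrees, from -1 to 1. In form: [{"jaw": .., "dx": .., "dy": .., "dz": .., "rx": .., "ry": .., "rz": ..}, ...]. A call has 1 to 10 rows; each row is the pose to reach, as a shift and turn from the pose commanded when the call began, along the tool's axes at that moment, turning the shorter way round; what a row does not reach only later rows make up. A row lasts 1/8 s, in which the tool goes at most 62.5 mm and 10.7 degrees, less where a joint would pass 70% of its speed; a pose out of reach is approached as far as the arm can. A call with a number of a shift or a turn outside -1 to 1 is refused whole. A call with a gripper value outside its range is refused whole. The fingers move at their own pace and stop on an object; the grip force is fixed at half the most. Time passes only in rows, so rows that repeat a pose let the fingers close. It gives the time, the measured TCP pose, the force, the opening and the grip force at its end, in the units of the state.
- robot.read_state(): the state, without advancing time (a new reading comes with each control period).
- robot.get_image(name): name is "side" or "top" or "wrist"; returns a dict with "pixels" (480x640x3 uint8, blue, green, red), "depth" (480x640 float32, m along the optical axis (not along the pixel's ray), 0 where there is no reading), "fx", "fy", "cx", "cy" (pixels), "k1" (the pictures are not rectified: a ray, as slopes to the right and down, at radius r is drawn at 1 + k1 r^2 times it, then the intrinsics apply), "R" (3x3) and "t" (3): a world point X has camera coordinates R X + t; the wrist camera has in their place "T_tool_cam" (4x4, takes a point from camera to tool coordinates, whose origin is the TCP and whose axes are the flange's). Camera axes: x right, y down, z forward; pixel columns grow to the right and rows downward; lengths in m; the calibration is good to about 2 mm. A picture is of the moment at which its call begins: read the wrist's pose just before it.
- robot.sign_off(): hands the job in; it is judged then, once.
Trained networks look in a picture, given as the dict that the camera call returned (one of the last four; its "shot" number tells which), for a name from the list of things; names that differ only in an ending like _2 or _b are one class to them, and where a whole thing is asked for, a point or a joint stands for the part that bears it (a point fixed in the world has none). Each returns a list of dicts, best first, with "conf" (0 to 1); they miss things now and then, are a little off and sometimes report something else, mostly with a low value. They report only what shows in the picture. A call takes as long as a camera call.
- robot.boxes_of(picture, target): "bbox" ([left, top, right, bottom] in pixels, round what is visible of it).
The state is a dict: "t": time; "joints": joint angles; "qvel": joint speeds; "tau": joint torques, N m; "tool_pos": TCP position; "orientation": TCP orientation; "force": force on the tool from outside, world axes, zero at the start; "wrist_torque": the same for the moment, N m; "gripper_width": finger opening in m; "finger_force": force on a finger pad.
Only numpy, scipy, OpenCV 4.12 (cv2) and the standard library are available. Lean on these libraries where they do the work, as an engineer would, in place of code of your own. Each camera call takes 0.05 s, during which the arm holds its last target. There are 200 camera calls.

## Working session

There is one attempt and no reset: what is moved stays moved. The work goes in short steps, Python scripts to look and compute and a tool call to move; the robot and the scene stay as the last step left them, time stands still between calls to the robot, and variables do not carry over. Pictures are saved under pics/ and viewed, at most 10 in all, crops included, and the job is handed in when it is done.

Besides the shell and the picture viewer there is one more tool, called after "Call:" as a command line: name --argument value ..., lists and objects as JSON in quotes. jog_arm: Moves the arm, as the interface text tells. Shift numbers are shares of 0.4 m and turn numbers shares of 180 degrees, none past 1 either way. Its arguments: {"type":"object","properties":{"rows":{"type":"array"}},"required":["rows"]}

```bash
ls; mkdir -p pics
python3 - <<'E'
from bench import robot
import cv2,numpy as np
s=robot.read_state();print(s)
for n in ["top","side"]:
    p=robot.get_image(n);cv2.imwrite(f"pics/{n}0.png",p["pixels"])
    np.savez(f"{n}0.npz",**{k:v for k,v in p.items() if k!='shot'})
    print(n,p["fx"],p["fy"],p["cx"],p["cy"],p["k1"],p["R"],p["t"])
    for g in ["shield","shield_grip","bar","bush","chuck_key","lathe"]:
        print(g,[(b["bbox"],round(b["conf"],2)) for b in robot.boxes_of(p,g)[:2]])
E
```

```text
pics
{'t': 0.0, 'joints': array([-1.50378585e+00,  2.59310538e-01,  1.53606531e+00,  5.45994423e-06,
        1.34805044e+00, -2.02790291e-01]), 'qvel': array([-0.00197489, -0.00044088,  0.00016113, -0.0006    ,  0.00056064,
       -0.0002613 ]), 'tau': array([ 3.14771023e-04, -4.37307644e+01, -2.84003645e+01,  7.18188914e-02,
        4.14370385e-02, -1.23248615e-04]), 'tool_pos': array([ 0.14659809, -0.52968021,  0.30194221]), 'orientation': array([-9.14526002e-04,  9.90914399e-01,  1.34490944e-01,  6.48507684e-05]), 'force': array([-0.30477464, -0.5860229 ,  0.4254065 ]), 'wrist_torque': array([-0.0101849 ,  0.0122918 ,  0.01402915]), 'finger_force': 0.0, 'gripper_width': 0.09285831125846965}
top 541.2901219956765 541.2901219956765 308.5498262732653 240.54143355216647 -0.1627796162201383 [[ 0.02096048 -0.99928988 -0.03131136]
 [-0.9988205  -0.01955811 -0.04444206]
 [ 0.04379811  0.03220596 -0.99852116]] [0.03337319 0.57847206 0.87984109]
shield [([379.8, 186.4, 544.5, 267.0], 0.88)]
shield_grip [([378.1, 181.6, 542.5, 268.3], 0.72)]
bar [([304.0, 251.0, 435.6, 264.3], 0.88)]
bush [([317.7, 222.5, 334.8, 236.5], 0.66)]
chuck_key [([203.6, 230.9, 273.2, 304.4], 0.59)]
lathe [([0.9, 161.0, 601.5, 398.6], 0.77), ([379.3, 182.5, 542.0, 268.0], 0.27)]
side 516.8138509944365 516.8138509944365 322.2552844397743 239.29754774621435 0.05305384055413971 [[ 0.99871168 -0.04666751  0.01992806]
 [-0.01910234 -0.70958056 -0.70436534]
 [ 0.04701154  0.70307721 -0.70955785]] [-0.60475466  0.09450425  0.89951939]
shield [([283.7, 274.7, 365.1, 440.9], 0.78)]
shield_grip [([286.9, 275.0, 363.3, 440.4], 0.91)]
bar [([287.3, 250.1, 297.5, 331.1], 0.79)]
bush [([311.5, 264.3, 327.8, 280.6], 0.69), ([190.3, 2.0, 423.4, 479.3], 0.21)]
chuck_key [([250.1, 176.6, 313.6, 214.9], 0.67)]
lathe [([186.3, 1.7, 423.2, 478.4], 0.97)]
```

View pics/top0.png

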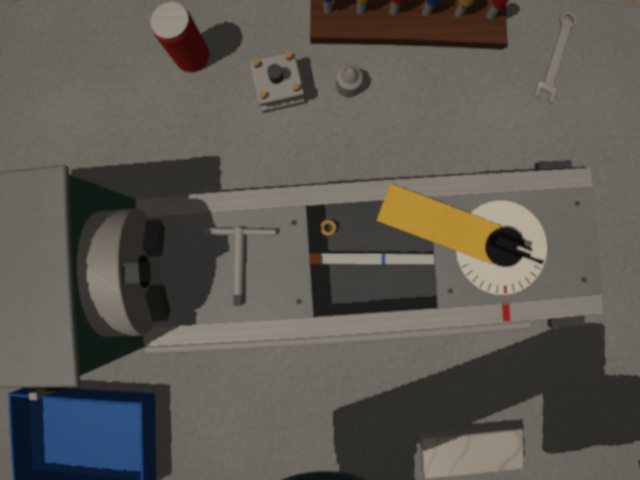

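View pics/side0.png

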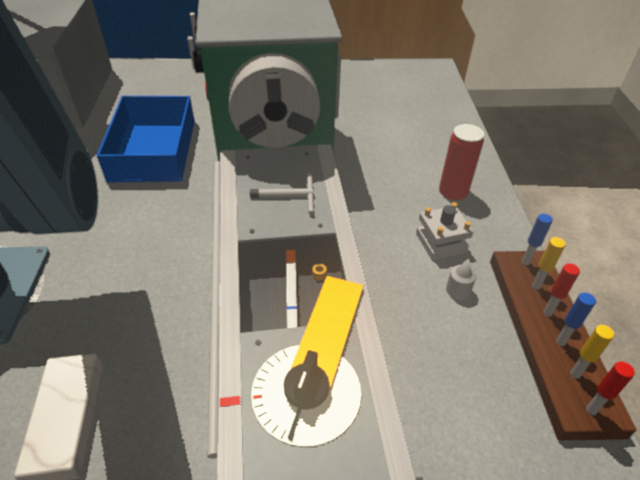

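```bash
cat > h.py <<'E'
import numpy as np,cv2
def ray(p,uv):
    K=np.array([[p["fx"],0,p["cx"]],[0,p["fy"],p["cy"]],[0,0,1]],float)
    n=cv2.undistortPoints(np.array(uv,float).reshape(-1,1,2),K,np.array([float(p["k1"]),0,0,0,0])).reshape(-1,2)
    return np.c_[n,np.ones(len(n))]
def atz(p,uv,z):
    r=ray(p,uv);R,t=p["R"],p["t"];c=-R.T@t;d=r@R
    return c+d*((z-c[2])/d[:,2])[:,None]
def cloud(p):
    v,u=np.mgrid[0:480,0:640];r=ray(p,np.c_[u.ravel(),v.ravel()])
    return ((r*p["depth"].reshape(-1,1)-p["t"])@p["R"]).reshape(480,640,3)
def wristRt(p,s):
    from scipy.spatial.transform import Rotation as Ro
    T=np.eye(4);T[:3,:3]=Ro.from_quat(np.roll(s["orientation"],-1)).as_matrix();T[:3,3]=s["tool_pos"]
    M=np.linalg.inv(T@p["T_tool_cam"]);p=dict(p);p["R"]=M[:3,:3];p["t"]=M[:3,3];return p
E
python3 - <<'E'
import numpy as np,cv2
from h import *
np.set_printoptions(precision=4,suppress=True)
p=dict(np.load("top0.npz"));q=dict(np.load("side0.npz"))
C=cloud(p);g=(C[...,2]>.08)&(C[...,2]<.092)
m=g.astype(np.uint8)
print("n",m.sum())
# outer edges of both ways per column
cols=range(300,580,10);A=[];B=[]
for u in cols:
    v=np.where(m[:,u]&(np.arange(480)>140)&(np.arange(480)<380))[0]
    A.append(C[v.min(),u]);B.append(C[v.max(),u])
for L in (A,B):
    L=np.array(L);k=np.polyfit(L[:,1],L[:,0],1);print(k,np.abs(np.polyval(k,L[:,1])-L[:,0]).max(),L[:,2].mean())
print("opening corners",atz(p,[(307,206),(313,316),(436,305)],.086))
print("red mark",atz(p,[(506,312)],.086),"dial centre",atz(p,[(502,247)],.086))
print("bar ends/ring top",atz(p,[(310,258),(382,258.5),(434,259)],.038), C[258,[330,350,382,410],:])
print("knob depth",C[245,[500,505,510]], C[204,390], C[240,480])
print("bush",C[222,328],C[228,328]);print("side knob",cloud(q)[378,308])
E
```

```text
n 47039
[-0.0881  0.6624] 0.001075198647121245 0.08613190784062018
[-0.0895  0.4331] 0.0016864258929055187 0.0856516369009938
opening corners [[ 0.627   0.0462  0.086 ]
 [ 0.4605  0.0336  0.086 ]
 [ 0.4806 -0.1523  0.086 ]]
red mark [[ 0.4711 -0.2615  0.086 ]] dial centre [[ 0.5704 -0.2537  0.086 ]]
bar ends/ring top [[ 0.5486  0.0414  0.038 ]
 [ 0.5501 -0.0739  0.038 ]
 [ 0.5509 -0.1577  0.038 ]] [[ 0.5493  0.0094  0.0387]
 [ 0.5499 -0.0226  0.0378]
 [ 0.5509 -0.0736  0.0405]
 [ 0.5518 -0.119   0.0372]]
knob depth [[ 0.5709 -0.2315  0.1444]
 [ 0.5711 -0.2389  0.1444]
 [ 0.5712 -0.2465  0.1438]] [ 0.6313 -0.0787  0.0961] [ 0.5799 -0.2159  0.0969]
bush [0.6077 0.0137 0.0299] [0.599  0.0134 0.0132]
side knob [ 0.5727 -0.2669  0.1466]
```

Run:
```python
import cv2
a=cv2.imread("pics/top0.png")[160:350,290:610];cv2.imwrite("pics/c1.png",cv2.resize(a,None,fx=2.5,fy=2.5,interpolation=cv2.INTER_CUBIC))
```

```text
(no output)
```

View pics/c1.png

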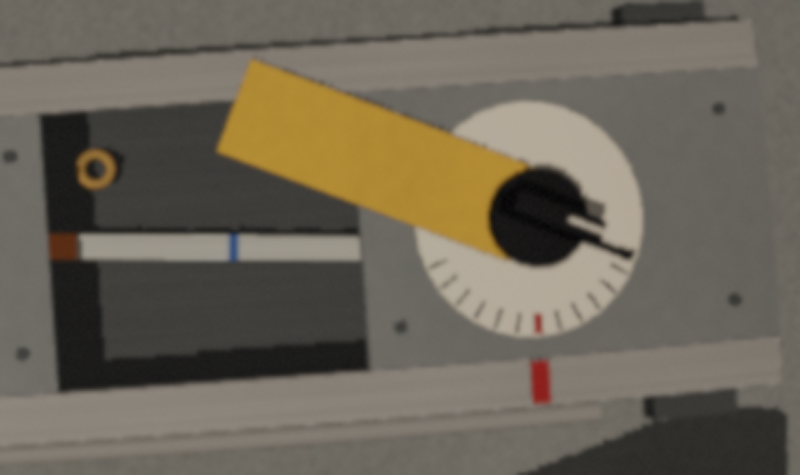

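```bash
cat >> h.py <<'E'
from scipy.spatial.transform import Rotation as Ro
YAW=.0886;ORG=np.array([.5524,-.0535])
def Rtool(psi,tilt=0,about=YAW):
    y=np.array([np.cos(psi),np.sin(psi),0]);z=np.array([0,0,-1.]);R=np.c_[np.cross(y,z),y,z]
    return Ro.from_rotvec(tilt*np.array([np.cos(about),np.sin(about),0])).as_matrix()@R
def go(s,pos,R):
    R0=Ro.from_quat(np.roll(s["orientation"],-1)).as_matrix()
    d=R0.T@(np.array(pos)-s["tool_pos"])/.4;r=Ro.from_matrix(R0.T@R).as_rotvec()/np.pi
    print("shift",d.round(3),"turn",r.round(4))
E
python3 - <<'E'
from h import *
from bench import robot
s=robot.read_state()
go(s,(.36,-.39,.3),Rtool(-.339)); go(s,(.57,-.253,.3),Rtool(-.339))
E
```

```text
shift [ 0.608 -0.195  0.007] turn [ 0.      0.     -0.3062]
shift [ 1.205 -0.386  0.007] turn [ 0.      0.     -0.3062]
```

Call:
jog_arm --rows '[{"jaw": 1, "dx": 0.9, "dy": -0.29, "dz": 0, "rx": 0, "ry": 0, "rz": -0.306}, {"jaw": 1, "dx": 0.9, "dy": -0.29, "dz": 0, "rx": 0, "ry": 0, "rz": -0.306}, {"jaw": 1, "dx": 0.9, "dy": -0.29, "dz": 0, "rx": 0, "ry": 0, "rz": -0.306}, {"jaw": 1, "dx": 0.9, "dy": -0.29, "dz": 0, "rx": 0, "ry": 0, "rz": -0.306}, {"jaw": 1, "dx": 0.9, "dy": -0.29, "dz": 0, "rx": 0, "ry": 0, "rz": -0.306}, {"jaw": 1, "dx": 0.9, "dy": -0.29, "dz": 0, "rx": 0, "ry": 0, "rz": -0.306}, {"jaw": 1, "dx": 0.9, "dy": -0.29, "dz": 0, "rx": 0, "ry": 0, "rz": -0.306}, {"jaw": 1, "dx": 0.9, "dy": -0.29, "dz": 0, "rx": 0, "ry": 0, "rz": -0.306}]'

```text
t: 1.7
tool_pos: [0.4626, -0.3222, 0.3026]
orientation: [-0.0, 0.816, 0.578, -0.0]
force: [-0.8, -0.5, 0.3]
gripper_width: 0.093
finger_force: 0.0
```

Run:
```python
from h import *
from bench import robot
s=robot.read_state();print(s["tool_pos"],s["joints"],s["t"])
go(s,(.57,-.253,.28),Rtool(-.339))
```

```text
[ 0.46263004 -0.32219937  0.30258674] [-8.05843969e-01  2.83661429e-01  1.50144443e+00 -6.35137680e-04
  1.35686109e+00 -4.67194556e-01] 1.7
shift [0.252 0.196 0.056] turn [-0.0002  0.0001  0.0002]
```

Call:
jog_arm --rows '[{"jaw": 1, "dx": 0.252, "dy": 0.196, "dz": 0.05}, {"jaw": 1, "dx": 0.252, "dy": 0.196, "dz": 0.05}, {"jaw": 1, "dx": 0.252, "dy": 0.196, "dz": 0.05}, {"jaw": 1, "dx": 0.252, "dy": 0.196, "dz": 0.05}, {"jaw": 1, "dx": 0.252, "dy": 0.196, "dz": 0.05}]'

```text
$.rows[0]: bad value
```

Run:
```python
from h import *
from bench import robot
s=robot.read_state();p=wristRt(robot.get_image("wrist"),s)
cv2.imwrite("pics/w1.png",p["pixels"]);C=cloud(p)
m=(C[...,2]>.139)&(C[...,2]<.149)&(p["depth"]>0)&(np.hypot(C[...,0]-.57,C[...,1]+.253)<.05)
P=C[m];print(len(P),P[:,2].mean());r=cv2.minAreaRect((P[:,:2]*1000).astype(np.float32));print(r)
print(s["tool_pos"]);go(s,(.57,-.253,.199),Rtool(-.339))
```

```text
1913 0.14408633603214985
((568.1270751953125, -253.4085235595703), (55.84192657470703, 14.825592994689941), 69.46724700927734)
[ 0.46263004 -0.32219937  0.30258674]
shift [0.252 0.196 0.259] turn [-0.0002  0.0001  0.0002]
```

View pics/w1.png

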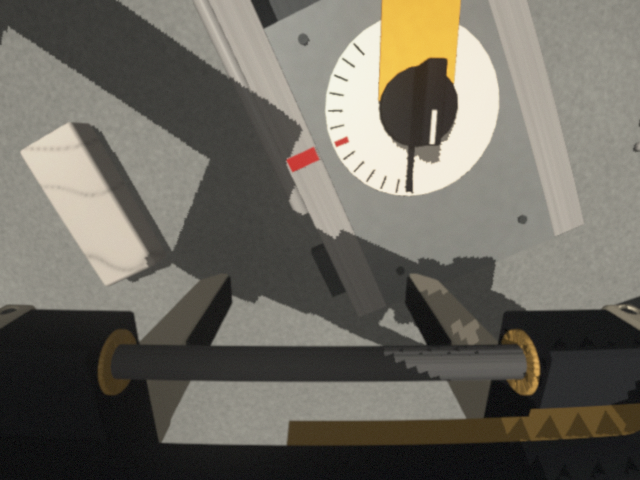

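The wrist picture shows the knob at about (420,105), with the grip measured as a 56 x 15 mm rectangle at 144 mm height. This fits the given sizes; the shield angle is about 1.12.

Call:
jog_arm --rows '[{"jaw": 1, "dx": 0.249, "dy": 0.192, "dz": 0.05, "rx": 0, "ry": 0, "rz": 0.006}, {"jaw": 1, "dx": 0.249, "dy": 0.192, "dz": 0.05, "rx": 0, "ry": 0, "rz": 0.006}, {"jaw": 1, "dx": 0.249, "dy": 0.192, "dz": 0.05, "rx": 0, "ry": 0, "rz": 0.006}, {"jaw": 1, "dx": 0.249, "dy": 0.192, "dz": 0.05, "rx": 0, "ry": 0, "rz": 0.006}, {"jaw": 1, "dx": 0.249, "dy": 0.192, "dz": 0.15, "rx": 0, "ry": 0, "rz": 0.006}, {"jaw": 1, "dx": 0.249, "dy": 0.192, "dz": 0.258, "rx": 0, "ry": 0, "rz": 0.006}, {"jaw": 1, "dx": 0.249, "dy": 0.192, "dz": 0.258, "rx": 0, "ry": 0, "rz": 0.006}, {"jaw": 1, "dx": 0.249, "dy": 0.192, "dz": 0.258, "rx": 0, "ry": 0, "rz": 0.006}]'

```text
t: 2.75
tool_pos: [0.5681, -0.2557, 0.2015]
orientation: [0.001, 0.822, 0.569, 0.0]
force: [1.0, -1.0, -0.2]
gripper_width: 0.0925
finger_force: 0.0
```

Call:
jog_arm --rows '[{"jaw": -1, "dx": 0, "dy": 0, "dz": 0, "rx": 0, "ry": 0, "rz": 0}, {"jaw": -1, "dx": 0, "dy": 0, "dz": 0, "rx": 0, "ry": 0, "rz": 0}, {"jaw": -1, "dx": 0, "dy": 0, "dz": 0, "rx": 0, "ry": 0, "rz": 0}, {"jaw": -1, "dx": 0, "dy": 0, "dz": 0, "rx": 0, "ry": 0, "rz": 0}, {"jaw": -1, "dx": 0, "dy": 0, "dz": 0, "rx": 0, "ry": 0, "rz": 0}, {"jaw": -1, "dx": 0, "dy": 0, "dz": 0, "rx": 0, "ry": 0, "rz": 0}]'

```text
t: 3.5
tool_pos: [0.5683, -0.254, 0.1994]
orientation: [-0.0, 0.822, 0.57, -0.0]
force: [-0.2, 0.3, 0.4]
gripper_width: 0.0377
finger_force: 0.0
```

Run:
```python
from h import *
from bench import robot
s=robot.read_state();print(s)
go(s,(.568,-.2534,.199),Rtool(YAW-np.pi/2))
```

```text
{'t': 3.5, 'joints': array([-5.99220980e-01,  4.67641753e-01,  1.49023244e+00,  7.29325992e-06,
        1.18392486e+00, -2.40819254e-01]), 'qvel': array([ 1.28340399e-03, -3.05427083e-04, -6.48135426e-04,  1.38260621e-03,
        7.71352854e-05, -2.25573394e-04]), 'tau': array([ 1.09141521e-02, -5.32670510e+01, -2.62888008e+01,  6.73726969e-02,
        3.58283997e-02, -1.86671866e-05]), 'tool_pos': array([ 0.56828408, -0.25395523,  0.19944988]), 'orientation': array([-9.75893475e-05,  8.21821309e-01,  5.69745317e-01, -3.37176750e-05]), 'force': array([-0.20458564,  0.31725912,  0.42497415]), 'wrist_torque': array([-0.07114291, -0.03986853, -0.02552188]), 'finger_force': 0.0, 'gripper_width': 0.037650209241573286}
shift [ 0.001 -0.001  0.001] turn [-1.000e-04  0.000e+00  3.577e-01]
```

Call:
jog_arm --rows '[{"jaw": -1, "dx": 0, "dy": 0, "dz": 0, "rx": 0, "ry": 0, "rz": 0}, {"jaw": -1, "dx": 0, "dy": 0, "dz": 0, "rx": 0, "ry": 0, "rz": 0}, {"jaw": -1, "dx": 0, "dy": 0, "dz": 0, "rx": 0, "ry": 0, "rz": 0}, {"jaw": -1, "dx": 0, "dy": 0, "dz": 0, "rx": 0, "ry": 0, "rz": 0}, {"jaw": -1, "dx": 0, "dy": 0, "dz": 0, "rx": 0, "ry": 0, "rz": 0.04}, {"jaw": -1, "dx": 0, "dy": 0, "dz": 0, "rx": 0, "ry": 0, "rz": 0.08}]'

```text
t: 4.25
tool_pos: [0.5682, -0.2539, 0.1995]
orientation: [-0.0, 0.888, 0.46, -0.0]
force: [-0.1, -0.2, -0.6]
gripper_width: 0.0139
finger_force: 29.9
```

Call:
jog_arm --rows '[{"jaw": -1, "dx": 0, "dy": 0, "dz": 0, "rx": 0, "ry": 0, "rz": 0.04}, {"jaw": -1, "dx": 0, "dy": 0, "dz": 0, "rx": 0, "ry": 0, "rz": 0.08}, {"jaw": -1, "dx": 0, "dy": 0, "dz": 0, "rx": 0, "ry": 0, "rz": 0.12}, {"jaw": -1, "dx": 0, "dy": 0, "dz": 0, "rx": 0, "ry": 0, "rz": 0.16}, {"jaw": -1, "dx": 0, "dy": 0, "dz": 0, "rx": 0, "ry": 0, "rz": 0.2}, {"jaw": -1, "dx": 0, "dy": 0, "dz": 0, "rx": 0, "ry": 0, "rz": 0.24}, {"jaw": -1, "dx": 0, "dy": 0, "dz": 0, "rx": 0, "ry": 0, "rz": 0.278}, {"jaw": -1, "dx": 0, "dy": 0, "dz": 0, "rx": 0, "ry": 0, "rz": 0.278}, {"jaw": -1, "dx": 0, "dy": 0, "dz": 0, "rx": 0, "ry": 0, "rz": 0.278}, {"jaw": -1, "dx": 0, "dy": 0, "dz": 0, "rx": 0, "ry": 0, "rz": 0.278}]'

```text
t: 5.5
tool_pos: [0.5676, -0.2529, 0.1995]
orientation: [-0.001, 0.999, 0.045, -0.001]
force: [-2.2, 4.7, 3.7]
gripper_width: 0.0138
finger_force: 30.0
```

Run:
```python
from h import *
from bench import robot
s=robot.read_state();print(s["gripper_width"],s["finger_force"],s["force"],s["joints"])
go(s,(.568,-.2534,.199),Rtool(YAW-np.pi/2))
```

```text
0.013764045214779171 29.976987540721893 [-2.16137497  4.68724096  3.6665127 ] [-5.98782073e-01  4.66939417e-01  1.49129764e+00  7.62202606e-04
  1.18609572e+00  8.81331738e-01]
shift [0.001 0.001 0.001] turn [-0.0007  0.0005  0.0006]
```

Call:
jog_arm --rows '[{"jaw": 0, "dx": 0, "dy": 0, "dz": 0, "rx": 0, "ry": 0, "rz": 0}, {"jaw": 0, "dx": 0, "dy": 0, "dz": 0, "rx": 0, "ry": 0, "rz": 0}, {"jaw": 0, "dx": 0, "dy": 0, "dz": 0, "rx": 0, "ry": 0, "rz": 0}, {"jaw": 0, "dx": 0, "dy": 0, "dz": 0, "rx": 0, "ry": 0, "rz": 0}, {"jaw": 0, "dx": 0, "dy": 0, "dz": -0.1, "rx": 0, "ry": 0, "rz": 0}, {"jaw": 0, "dx": 0, "dy": 0, "dz": -0.3, "rx": 0, "ry": 0, "rz": 0}, {"jaw": 0, "dx": 0, "dy": 0, "dz": -0.3, "rx": 0, "ry": 0, "rz": 0}, {"jaw": 0, "dx": 0, "dy": 0, "dz": -0.3, "rx": 0, "ry": 0, "rz": 0}]'

```text
t: 6.5
tool_pos: [0.5688, -0.2544, 0.3215]
orientation: [0.001, 0.999, 0.044, 0.002]
force: [0.6, -0.2, -0.7]
gripper_width: 0.0466
finger_force: 0.0
```

Run:
```python
from h import *
from bench import robot
s=robot.read_state();p=robot.get_image("wrist");w=wristRt(p,s)
cv2.imwrite("pics/w2.png",p["pixels"])
q=robot.get_image("side")
C=cloud(w);D=cloud(q)
for n,X,d in(("w",C,w["depth"]),("s",D,q["depth"])):
    m=(X[...,2]>.139)&(X[...,2]<.149)&(d>0)&(np.hypot(X[...,0]-.57,X[...,1]+.253)<.05);P=X[m]
    if len(P)>50: print(n,len(P),cv2.minAreaRect((P[:,:2]*1000).astype(np.float32)))
for n,P,X in(("w",p,C),("s",q,D)):
    b=robot.boxes_of(P,"bar");print(n,[(x["bbox"],x["conf"]) for x in b[:1]])
m=(C[...,2]>.033)&(C[...,2]<.043)&(w["depth"]>0)&(abs(C[...,0]-.55)<.03)&(C[...,1]>-.15)&(C[...,1]<.04);P=C[m]
if len(P)>50: print("bar",len(P),P[:,2].mean(),cv2.minAreaRect((P[:,:2]*1000).astype(np.float32)))
print(s["tool_pos"])
```

```text
w 1198 ((568.8328857421875, -253.26119995117188), (55.526607513427734, 13.776822090148926), 5.269039154052734)
s 518 ((570.8427734375, -252.87271118164062), (55.73699188232422, 15.178452491760254), 5.128020286560059)
w [([43.0, 202.6, 209.2, 227.4], 0.67)]
s []
bar 2238 0.03784485527291286 ((548.2515869140625, -46.7724609375), (17.399686813354492, 173.47476196289062), 0.9617727994918823)
[ 0.56879787 -0.25444764  0.32153104]
```

View pics/w2.png

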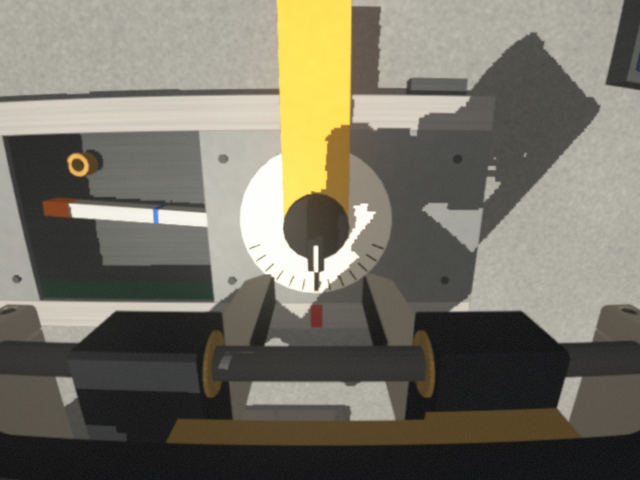

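Pointer on the red mark (316,312). Bar at (45–205, 205–220), ring at (156,215), bush at (82,164), undisturbed. Next: over the bar.

Run:
```python
from h import *
from bench import robot
s=robot.read_state();go(s,(.549,-.049,.22),Rtool(.0155))
```

```text
shift [-0.001 -0.513  0.245] turn [-1.200e-03  2.000e-04 -4.771e-01]
```

Call:
jog_arm --rows '[{"jaw": 0, "dx": 0, "dy": -0.513, "dz": 0.0, "rx": 0, "ry": 0, "rz": -0.477}, {"jaw": 0, "dx": 0, "dy": -0.513, "dz": 0.0, "rx": 0, "ry": 0, "rz": -0.477}, {"jaw": 0, "dx": 0, "dy": -0.513, "dz": 0.0, "rx": 0, "ry": 0, "rz": -0.477}, {"jaw": 0, "dx": 0, "dy": -0.513, "dz": 0.1, "rx": 0, "ry": 0, "rz": -0.477}, {"jaw": 0, "dx": 0, "dy": -0.513, "dz": 0.24, "rx": 0, "ry": 0, "rz": -0.477}, {"jaw": 0, "dx": 0, "dy": -0.513, "dz": 0.24, "rx": 0, "ry": 0, "rz": -0.477}, {"jaw": 0, "dx": 0, "dy": -0.513, "dz": 0.24, "rx": 0, "ry": 0, "rz": -0.477}, {"jaw": 0, "dx": 0, "dy": -0.513, "dz": 0.24, "rx": 0, "ry": 0, "rz": -0.477}, {"jaw": 0, "dx": 0, "dy": -0.513, "dz": 0.24, "rx": 0, "ry": 0, "rz": -0.477}, {"jaw": 0, "dx": 0, "dy": -0.513, "dz": 0.24, "rx": 0, "ry": 0, "rz": -0.477}]'

```text
t: 7.95
tool_pos: [0.55, -0.0495, 0.2228]
orientation: [-0.001, 0.703, 0.711, -0.0]
force: [0.6, 0.1, 0.5]
gripper_width: 0.0468
finger_force: 0.0
```

Run:
```python
from h import *
from bench import robot
s=robot.read_state();p=robot.get_image("wrist");w=wristRt(p,s)
cv2.imwrite("pics/w3.png",p["pixels"]);C=cloud(w)
m=(C[...,2]>.033)&(C[...,2]<.043)&(w["depth"]>0)&(abs(C[...,0]-.55)<.03)&(C[...,1]>-.15)&(C[...,1]<.04);P=C[m]
if len(P)>50: print("bar",len(P),P[:,2].mean(),cv2.minAreaRect((P[:,:2]*1000).astype(np.float32)))
print(s["tool_pos"],s["joints"]);go(s,(.549,-.049,.102),Rtool(.0155))
```

```text
bar 4369 0.03803680915758583 ((548.4050903320312, -55.14805603027344), (16.14286994934082, 189.5408935546875), 0.6635861992835999)
[ 0.55000199 -0.04951136  0.22283535] [-2.91816931e-01  3.29349762e-01  1.64276013e+00  5.16995551e-05
  1.17086990e+00 -3.03524715e-01]
shift [ 0.001 -0.002  0.302] turn [-0.0004 -0.0001 -0.0012]
```

View pics/w3.png

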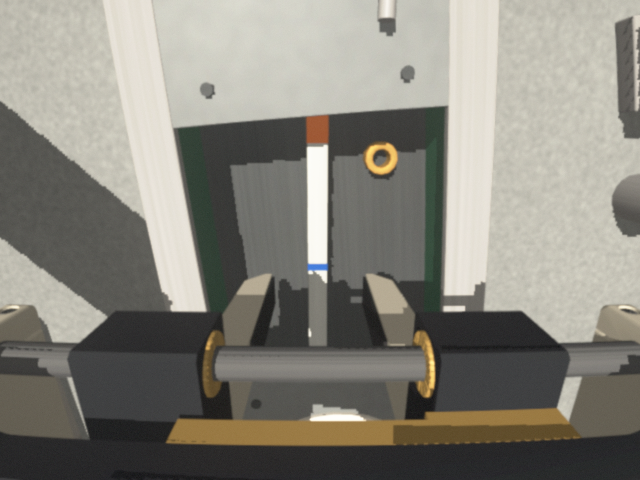

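The picture shows the bar centred between the fingers (x≈317), ring at (317,267), bush at (381,158) outside the finger path. Descend and grip.

Call:
jog_arm --rows '[{"jaw": 0, "dx": 0, "dy": -0.003, "dz": 0.15, "rx": 0, "ry": 0, "rz": 0}, {"jaw": 0, "dx": 0, "dy": -0.003, "dz": 0.25, "rx": 0, "ry": 0, "rz": 0}, {"jaw": 0, "dx": 0, "dy": -0.003, "dz": 0.3, "rx": 0, "ry": 0, "rz": 0}, {"jaw": 0, "dx": 0, "dy": -0.003, "dz": 0.3, "rx": 0, "ry": 0, "rz": 0}, {"jaw": 0, "dx": 0, "dy": -0.003, "dz": 0.3, "rx": 0, "ry": 0, "rz": 0}, {"jaw": -1, "dx": 0, "dy": -0.003, "dz": 0.3, "rx": 0, "ry": 0, "rz": 0}, {"jaw": -1, "dx": 0, "dy": -0.003, "dz": 0.3, "rx": 0, "ry": 0, "rz": 0}, {"jaw": -1, "dx": 0, "dy": -0.003, "dz": 0.3, "rx": 0, "ry": 0, "rz": 0}, {"jaw": -1, "dx": 0, "dy": -0.003, "dz": 0.3, "rx": 0, "ry": 0, "rz": 0}, {"jaw": -1, "dx": 0, "dy": -0.003, "dz": 0.3, "rx": 0, "ry": 0, "rz": 0}]'

```text
t: 9.25
tool_pos: [0.5492, -0.0497, 0.1039]
orientation: [0.0, 0.702, 0.712, 0.0]
force: [-0.4, 0.5, 4.7]
gripper_width: 0.0161
finger_force: 30.0
```

Run:
```python
from h import *
from bench import robot
s=robot.read_state();print(s["tool_pos"],s["gripper_width"],s["finger_force"],s["force"])
# bar rigid in the tool: mid in lathe frame from measured ring; plan by lathe-frame y,z of bar end b (bottom corner) and tilt
R0=Ro.from_quat(np.roll(s["orientation"],-1)).as_matrix()
mid=np.array([.549,-.074,.026]);rel=R0.T@(mid-s["tool_pos"])
yb=np.array([-np.sin(.0155),np.cos(.0155),0])
def plan(bcy,bcz,th):  # lathe y of b-end centre, its height, tilt
    Rt=Rtool(.0155,th,.0155);ax=Ro.from_rotvec(th*np.array([np.cos(.0155),np.sin(.0155),0])).apply(yb)
    ly=np.array([-np.sin(YAW),np.cos(YAW)])
    # keep bar mid's world x; solve world y of b
    y0=mid[:2].copy();bx=mid[0]-.13*ax[0]
    by=ORG[1]+(bcy-(bx-ORG[0])*ly[0])/ly[1]
    m=np.array([bx,by,bcz])+.13*ax
    print(bcy,bcz,np.degrees(th).round(),"mid",m.round(3),"a z",(m+.13*ax)[2].round(3));go(s,m-Rt@rel,Rt)
d=np.radians
plan(-.150,.026,0);plan(-.150,.029,0);plan(-.176,.029,0);plan(-.175,.031,d(8));plan(-.172,.031,d(16));plan(-.170,.030,d(24));plan(-.12,.053,d(25));plan(-.07,.078,d(26));plan(-.06,.17,d(26))
```

```text
[ 0.54916447 -0.04965203  0.10390655] 0.016089641328391316 30.000253915786743 [-0.43865338  0.51297455  4.65878647]
-0.15 0.026 0.0 mid [ 0.549 -0.074  0.026] a z 0.026
shift [-0.001  0.    -0.   ] turn [ 0.0001  0.     -0.0001]
-0.15 0.029 0.0 mid [ 0.549 -0.074  0.029] a z 0.029
shift [-0.001  0.    -0.008] turn [ 0.0001  0.     -0.0001]
-0.176 0.029 0.0 mid [ 0.549 -0.1    0.029] a z 0.029
shift [-0.066 -0.001 -0.007] turn [ 0.0001  0.     -0.0001]
-0.175 0.031 8.0 mid [ 0.549 -0.101  0.049] a z 0.067
shift [-0.094 -0.001 -0.064] turn [ 0.0001  0.0445 -0.0001]
-0.172 0.031 16.0 mid [ 0.549 -0.101  0.067] a z 0.103
shift [-0.124 -0.001 -0.111] turn [ 0.0001  0.0889 -0.0001]
-0.17 0.03 24.0 mid [ 0.549 -0.106  0.083] a z 0.136
shift [-0.163 -0.001 -0.15 ] turn [ 1.000e-04  1.334e-01 -1.000e-04]
-0.12 0.053 25.0 mid [ 0.549 -0.056  0.108] a z 0.163
shift [-0.044  0.001 -0.212] turn [ 1.000e-04  1.389e-01 -1.000e-04]
-0.07 0.078 26.0 mid [ 0.549 -0.007  0.135] a z 0.192
shift [ 0.076  0.003 -0.279] turn [ 1.000e-04  1.445e-01 -1.000e-04]
-0.06 0.17 26.0 mid [0.549 0.003 0.227] a z 0.284
shift [ 0.101  0.003 -0.509] turn [ 1.000e-04  1.445e-01 -1.000e-04]
```

Call:
jog_arm --rows '[{"jaw": -1, "dx": 0, "dy": 0, "dz": -0.008, "rx": 0, "ry": 0, "rz": 0}, {"jaw": -1, "dx": -0.03, "dy": 0, "dz": -0.008, "rx": 0, "ry": 0, "rz": 0}, {"jaw": -1, "dx": -0.066, "dy": 0, "dz": -0.008, "rx": 0, "ry": 0, "rz": 0}, {"jaw": -1, "dx": -0.066, "dy": 0, "dz": -0.008, "rx": 0, "ry": 0, "rz": 0}, {"jaw": -1, "dx": -0.08, "dy": 0, "dz": -0.036, "rx": 0, "ry": 0.022, "rz": 0}, {"jaw": -1, "dx": -0.094, "dy": 0, "dz": -0.064, "rx": 0, "ry": 0.0445, "rz": 0}, {"jaw": -1, "dx": -0.109, "dy": 0, "dz": -0.088, "rx": 0, "ry": 0.067, "rz": 0}, {"jaw": -1, "dx": -0.124, "dy": 0, "dz": -0.111, "rx": 0, "ry": 0.089, "rz": 0}, {"jaw": -1, "dx": -0.124, "dy": 0, "dz": -0.111, "rx": 0, "ry": 0.089, "rz": 0}]'

```text
t: 10.38
tool_pos: [0.5502, -0.1009, 0.1481]
orientation: [-0.098, 0.696, 0.705, 0.098]
force: [0.6, -0.9, -3.4]
gripper_width: 0.0157
finger_force: 30.0
```

Run:
```python
from h import *
from bench import robot
s=robot.read_state();print(s["joints"],s["gripper_width"],s["force"],s["wrist_torque"])
q=robot.get_image("side");cv2.imwrite("pics/s4.png",q["pixels"])
```

```text
[-0.50591624  0.46770467  1.66770702  0.26394173  1.15923586 -0.64350988] 0.015703642154248496 [ 0.63264595 -0.85935929 -3.44057182] [-0.26823611 -0.05287123 -0.03536749]
```

View pics/s4.png

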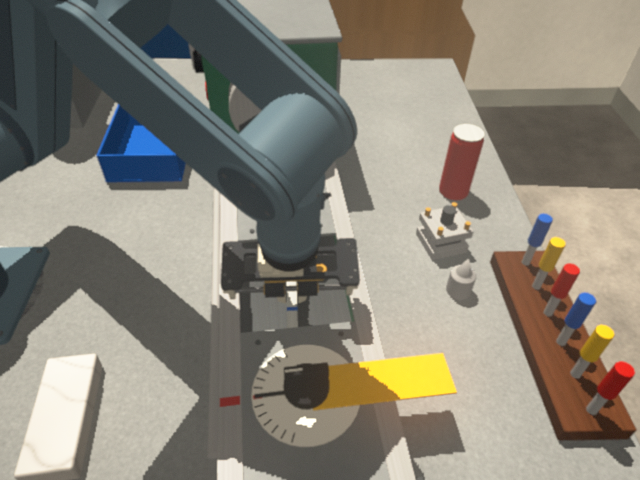

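Side view: the bar is held on the slant in the gripper at (290,295), shield out at (395,380), pointer at the red mark; wrist force is only the bar's weight. Continue.

```bash
cat >> h.py <<'E'
mid=np.array([.549,-.074,.026])
rel=Rtool(.0155).T@(mid-np.array([.5492,-.0497,.1039]))
def plan(s,bcy,bcz,deg):
    th=np.radians(deg);Rt=Rtool(.0155,th,.0155);ax=Rt[:,0]
    bx=mid[0]-.13*ax[0];by=ORG[1]+(bcy+(bx-ORG[0])*np.sin(YAW))/np.cos(YAW)
    m=np.array([bx,by,bcz])+.13*ax
    print(bcy,bcz,deg,end=" ");go(s,m-Rt@rel,Rt)
def bar(s):
    R=Ro.from_quat(np.roll(s["orientation"],-1)).as_matrix();m=s["tool_pos"]+R@rel;print("a",m+.13*R[:,0],"b",m-.13*R[:,0])
E
python3 - <<'E'
from h import *
from bench import robot
s=robot.read_state();bar(s)
for a in((-.172,.031,16),(-.171,.03,20),(-.17,.028,24),(-.145,.038,24.5),(-.12,.049,25),(-.095,.0635,25.5),(-.07,.078,26),(-.06,.13,26),(-.06,.18,26)):plan(s,*a)
E
```

```text
a [0.5475982  0.02295682 0.10181639] b [ 0.55100083 -0.22702399  0.03041597]
-0.172 0.031 16 shift [ 0.002 -0.001 -0.001] turn [ 0.0001  0.0003 -0.0006]
-0.171 0.03 20 shift [-0.011 -0.001 -0.025] turn [ 0.0002  0.0226 -0.0006]
-0.17 0.028 24 shift [-0.026 -0.001 -0.044] turn [ 0.0002  0.0448 -0.0006]
-0.145 0.038 24.5 shift [ 0.039 -0.    -0.054] turn [ 0.0002  0.0476 -0.0006]
-0.12 0.049 25 shift [ 0.104  0.001 -0.067] turn [ 0.0002  0.0503 -0.0006]
-0.095 0.0635 25.5 shift [ 0.173  0.002 -0.087] turn [ 0.0002  0.0531 -0.0006]
-0.07 0.078 26 shift [ 0.241  0.003 -0.108] turn [ 0.0002  0.0559 -0.0006]
-0.06 0.13 26 shift [ 0.3    0.003 -0.226] turn [ 0.0002  0.0559 -0.0006]
-0.06 0.18 26 shift [ 0.335  0.003 -0.346] turn [ 0.0002  0.0559 -0.0006]
```

Call:
jog_arm --rows '[{"jaw": -1, "dx": -0.011, "dy": 0, "dz": -0.025, "rx": 0, "ry": 0.0226, "rz": 0}, {"jaw": -1, "dx": -0.026, "dy": 0, "dz": -0.044, "rx": 0, "ry": 0.045, "rz": 0}, {"jaw": -1, "dx": -0.026, "dy": 0, "dz": -0.044, "rx": 0, "ry": 0.045, "rz": 0}, {"jaw": -1, "dx": -0.026, "dy": 0, "dz": -0.044, "rx": 0, "ry": 0.045, "rz": 0}, {"jaw": -1, "dx": 0.039, "dy": 0, "dz": -0.054, "rx": 0, "ry": 0.0475, "rz": 0}, {"jaw": -1, "dx": 0.104, "dy": 0, "dz": -0.067, "rx": 0, "ry": 0.05, "rz": 0}, {"jaw": -1, "dx": 0.104, "dy": 0, "dz": -0.067, "rx": 0, "ry": 0.05, "rz": 0}]'

```text
t: 11.3
tool_pos: [0.5493, -0.0636, 0.1868]
orientation: [-0.154, 0.684, 0.697, 0.152]
force: [0.5, 0.1, -3.2]
gripper_width: 0.0157
finger_force: 30.0
```

Run:
```python
from h import *
from bench import robot
s=robot.read_state();bar(s);print(s["joints"],s["force"],s["gripper_width"])
for a in((-.12,.049,25),(-.095,.0635,25.5),(-.07,.078,26),(-.06,.13,26),(-.06,.19,26)):plan(s,*a)
```

```text
a [0.54638177 0.06505431 0.16092268] b [ 0.55100081 -0.17053641  0.05103329]
[-0.51274873  0.44217572  1.64196114  0.38770799  1.30819371 -0.6813761 ] [ 0.47856111  0.05303272 -3.22926943] 0.015722835044355545
-0.12 0.049 25 shift [-0.01   0.001  0.001] turn [ 0.     -0.      0.0012]
-0.095 0.0635 25.5 shift [ 0.06   0.002 -0.009] turn [0.     0.0028 0.0012]
-0.07 0.078 26 shift [ 0.131  0.003 -0.019] turn [0.     0.0055 0.0012]
-0.06 0.13 26 shift [ 0.208  0.004 -0.126] turn [0.     0.0055 0.0012]
-0.06 0.19 26 shift [ 0.272  0.004 -0.262] turn [0.     0.0055 0.0012]
```

Call:
jog_arm --rows '[{"jaw": -1, "dx": 0.07, "dy": 0, "dz": -0.009, "rx": 0, "ry": 0.003, "rz": 0}, {"jaw": -1, "dx": 0.14, "dy": 0, "dz": -0.019, "rx": 0, "ry": 0.0055, "rz": 0}, {"jaw": -1, "dx": 0.14, "dy": 0, "dz": -0.019, "rx": 0, "ry": 0.0055, "rz": 0}, {"jaw": -1, "dx": 0.215, "dy": 0, "dz": -0.126, "rx": 0, "ry": 0.0055, "rz": 0}, {"jaw": -1, "dx": 0.28, "dy": 0, "dz": -0.262, "rx": 0, "ry": 0.0055, "rz": 0}, {"jaw": -1, "dx": 0.28, "dy": 0, "dz": -0.262, "rx": 0, "ry": 0.0055, "rz": 0}, {"jaw": -1, "dx": 0.28, "dy": 0, "dz": -0.262, "rx": 0, "ry": 0.0055, "rz": 0}, {"jaw": -1, "dx": 0.28, "dy": 0, "dz": -0.262, "rx": 0, "ry": 0.0055, "rz": 0}, {"jaw": -1, "dx": 0.28, "dy": 0, "dz": -0.262, "rx": 0, "ry": 0.0055, "rz": 0}, {"jaw": -1, "dx": 0.28, "dy": 0, "dz": -0.262, "rx": 0, "ry": 0.0055, "rz": 0}]'

```text
t: 12.55
tool_pos: [0.5484, -0.0095, 0.3267]
orientation: [-0.161, 0.684, 0.694, 0.158]
force: [0.1, 0.0, -3.4]
gripper_width: 0.0161
finger_force: 30.0
```

Run:
```python
from h import *
from bench import robot
s=robot.read_state();bar(s);print(s["qvel"],s["force"],s["gripper_width"])
q=robot.get_image("side");cv2.imwrite("pics/s5.png",q["pixels"]);D=cloud(q)
m=(D[...,2]>.139)&(D[...,2]<.149)&(np.hypot(D[...,0]-.57,D[...,1]+.253)<.05);print(cv2.minAreaRect((D[m][:,:2]*1000).astype(np.float32)))
for x in robot.boxes_of(q,"bar")[:1]:print(x)
```

```text
a [0.54579176 0.11966194 0.30312314] b [ 0.54916507 -0.11389962  0.18894074]
[ 0.00095674 -0.00515389 -0.00490225  0.00199376  0.00276744  0.00075725] [ 0.05524812  0.04093817 -3.37825578] 0.016083129892848665
((570.8417358398438, -252.61819458007812), (55.72536849975586, 16.011720657348633), 4.96354866027832)
{'bbox': [280.6, 137.6, 298.0, 269.0], 'conf': 0.65}
```

View pics/s5.png

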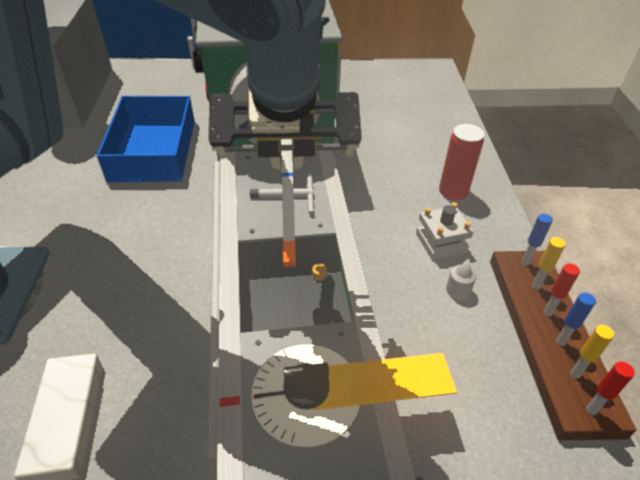

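The bar hangs clear above the opening, its lower orange end at (289,252). The pointer is on the mark, and the bush (319,271) and key (300,192) are where they were. I'll check the end's height by depth, then hand in.

Run:
```python
from h import *
from bench import robot
q=robot.get_image("side");X=cloud(q)[250,289];print(X)
if X[2]>.175: print(robot.sign_off())
```

```text
[ 0.55105029 -0.10569605  0.20496139]
the job is handed in; nothing more can be done
None
```

The job is handed in: the shield pointer is on the zero mark, the bar is held still well clear of the bed with its lower end about 19 cm above the table, and the bush and chuck key look unmoved; the verdict was not shown to me.

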